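# Close the back of a bar mould with the top plate of the dispenser

### The arm

A 6-joint arm with a two-finger parallel gripper is mounted at the origin on the work surface. World frame = base frame: x ahead of the robot, y to its left, z up, the work surface at z = 0. Lengths are in mm, angles in rad, forces in N, time in s.
With the tool pointing down it reaches from about 300 to 775 mm from the base axis. Payload 14.6 kg.
Tool frame: the origin (TCP) lies between the finger pads; the fingertips stand 17 mm ahead of it and the grasp point (between the pads) lies 2 mm behind it (manip.tip_reach is the distance from the TCP to the fingertips, in mm); z points along the fingers, y is the line along which they close (so a half turn about z gives the same grasp; the last joint's range is limited). The gripper opens to 94 mm and grips with 3 to 60 N. Pads are 16 mm wide; open, the fingers measure 119 mm over their backs; the gripper's body (75 mm by 177 mm) begins 78 mm behind the grasp point.
Start: joints at [-1.199, 0.3, 1.521, -0, 1.321, -0.067], TCP at [233.661, -497.887, 197.746] pointing down, gripper open.
Joint ranges: [-3.03, 3.03], [-0.79, 2.21], [0.23, 2.52], [-1.04, 4.18], [0, 3.07], [-2.55, 2.55]. Speed limits (rad/s): [2.22, 2.22, 2.57, 3.14, 3.14, 3.14].

### API

Orientations are given as [roll, pitch, yaw] about the fixed x, y, z axes, in that order (R = Rz(yaw) Ry(pitch) Rx(roll)).
In Python, from cell import manip, viewer gives the robot as it stands.
- The arm moves only by the tool apply_moves, never from a script. Its argument "moves" is a list of rows, each a list of 3 entries, a list of its own where there are three numbers: the shift along the tool's x, y, z each as a share of 0.25 m, from -1 to 1, then the turn, a rotation vector about the tool's x, y, z each as a share of pi rad, from -1 to 1, then the closure, from 0 (fully open) to 1 (shut). In form: [[[dx, dy, dz], [wx, wy, wz], grip], ...]. A call has 1 to 12 rows; each row is the pose to reach, as a shift and turn from the pose commanded when the call began, along the tool's axes at that moment, turning the shorter way round; what a row does not reach only later rows make up. A row lasts 1/12 s, in which the tool goes at most 41.7 mm and 7.16 degrees, less where a joint would pass 70% of its speed; a pose out of reach is approached as far as the arm can. A call with a number of a shift or a turn outside -1 to 1 is refused whole. A call with a gripper value outside its range is refused whole. The fingers move at their own pace and stop on an object; "squeeze" is the grip in N (left out, the last holds). Time passes only in rows, so rows that repeat a pose let the fingers close. It gives the time, the measured TCP pose, the force, the opening and the grip force at its end, in the units of the state.
- manip.read_state(): the state, without advancing time (a new reading comes with each control period).
- viewer.camera(name): name is "scene" or "top" or "wrist"; returns the picture (400x640x3 uint8, blue, green, red); there is no depth.
- viewer.camera_info(name): a dict with "camera_matrix" (3x3 intrinsics, pixels), "R" (3x3) and "t" (3): a world point X has camera coordinates R X + t. Camera axes: x right, y down, z forward; pixel columns grow to the right and rows downward; lengths in mm; the calibration is good to about 2 mm. A picture is of the moment at which its call begins: read the wrist's pose just before it. camera_info takes no time and is no camera call; for the wrist camera it gives the pose at the moment of the call.
- manip.sign_off(): hands the job in; it is judged then, once.
The state is a dict: "clock": time; "joints": joint angles; "qd": joint speeds; "effort": joint torques, N m; "eef_pos": TCP position; "eef_rot": TCP orientation; "wrist_force": force on the tool from outside, world axes, zero at the start; "moment": the same for the moment, N m; "finger_gap": finger opening in mm; "finger_force": force on a finger pad.
Only numpy, scipy, OpenCV 4.12 (cv2) and the standard library are available. Lean on these libraries where they do the work, as an engineer would, in place of code of your own. Each camera call takes 0.05 s, during which the arm holds its last target. There are 200 camera calls.

### The job

Slide the top back plate along its tray until its notched end hangs well out over the tray's front edge, pinch it there and carry it to the bar mould in the steel holder, leaving the two plates below in the tray. Lay it down flat, let go, take hold of it again at its plain end and slide it, notched end first, under the holder's bridge until it is fully home over the mould. Then give the holder's winged clamp its quarter turn so that its arm lies locked across the plate.

Things in the scene. Friction and masses are not known exactly. Their poses are not given: they have to be found in the camera images.
- tray: Dark grey dispenser tray, fixed, a raised block 164 long (x) x 74 wide (y), floor 50 mm above the table. Origin: centre of its underside. Its -x end is the front, roughly towards the robot, where plates slide out. Side walls 6 mm thick, 62 mm apart inside, reach 24 mm above the floor along its whole length; plates fit too closely between them for fingers.
- tray_front (a point): Middle of the tray's front edge at floor height, 82 mm to -x of the tray's origin. Both ends of the tray have only a low stop, 5 mm thick, 8 mm above the floor: it holds back the two lower plates (tops 12 mm above the floor); the top plate (12 to 18 mm above the floor) slides out over it. Below and in front of this edge is free space for fingers.
- plate_top_center (a point): Centre, half-way up, of the top plate: loose aluminium plate 150 (x) x 58 (y) x 6 mm, 100 to 180 g. A notch 24 mm wide, 20 mm deep is cut in its -x end. At the start it lies on two like plates in the tray, axes parallel to the tray's, centred, this point 65 mm above the table. Plates slip easily on one another: it moves alone when pressed from above by closed fingertips (5 to 20 N) and dragged.
- plate_notch_end (a point): Middle of the notched (-x) end of the top plate, 75 mm from its centre, half-way up. The end is rigid enough to pinch across its 58 mm width.
- plate_plain_end (a point): Middle of the plain (+x) end of the top plate, 75 mm from its centre, half-way up. Axes as the plate's.
- plate_middle_center (a point): Centre of the like plate under the top one; it stays in the tray.
- plate_bottom_center (a point): Centre of the like plate at the bottom of the tray; it stays in the tray.
- holder: Steel holder with the pink bar mould, fixed. Origin: on the underside, below the seated plate's centre. The mould is an upright block 44 mm wide (y), from x = -85 to +75 mm, its flat top 50 mm above the table. The plate lies on it and projects 7 mm on either side, so fingers can straddle the mould; the 12 mm thick base plate below reaches to x = +80 mm.
- bridge (a point): Middle of the bridge's mouth, at mid height of a seated plate, 42 mm to -x of the seat. The bridge spans the mould's -x end (roughly nearest the robot): roof 43 mm deep, underside 60, top 66 mm above the table; cheeks 62 mm apart inside, 76 outside, flaring for 14 mm in front of this point. The mouth faces the holder's +x: the plate goes in towards -x, to an end stop 35 mm beyond this point.
- mould_top (a point): Middle of the mould's far (+x) end, on its top face, 75 mm from the seat. A plate laid down with its notched end 17 mm short of the bridge point (centre at holder x = +50 mm) lies clear of the bridge and balanced on the mould, its plain end hanging 50 mm past this end.
- seat (a point): Where the plate's centre is when home, 53 mm above the holder's underside (against the end stop it is 2 mm further to -x). Axes are the holder's: the seated plate's axes are parallel to them, notched end to -x.
- clamp (a joint): Turn clamp's angle, rad. Starts at 0.05 to 0.35 (open; at 0 the arm lies along the holder's -x, beside the bridge); grows counter-clockwise seen from above up to its stop at 1.571 (locked: arm across the plate, along the holder's -y). Stays where it is left; friction about 0.08 N m.
- clamp_grip (a point): On the clamp's upright axis (x = +20, y = +82 mm from the holder's origin), 87 mm above the table: near mid height of the black wing to grip, a bar 56 long x 14 thick x 26 mm tall, from 72 to 98 mm above the table, lying along the clamp's arm. This point's axes turn with the clamp; the arm points to its -x.
- clamp_tip (a point): Near the end of the clamp's flat steel arm, 94 mm from the axis; the arm is 16 mm wide and 8 mm thick, underside 58.5 mm above the table, 2.5 mm above a seated plate.
There are look-alikes about, which are no part of the job. Leave any purple look-alike of the holder alone. Leave any green look-alike of the part that bears plate_top_center alone.

How it is judged (in metres and radians):
On the way, in this order (a step that is already met when the one before it is completed fails the run):
1. the top plate lies flat in the tray with its notched end at least 30 mm out over the tray's front edge (x of plate_notch_end in the frame of tray between -0.16 and -0.112 m and z of plate_top_center in the frame of tray between 0.062 and 0.069 m and angle between plate_top_center's own z axis and vertical below 0.08 rad), for 0.1 s.
2. the plate has been carried off the tray and laid down flat, at rest and out of the fingers (horizontal distance between plate_top_center and tray above 0.13 m and angle between plate_top_center's own z axis and vertical below 0.1 rad and linear speed of plate_top below 0.02 m/s and contact force between the fingers and plate_top below 0.1 N and contact force between anything else and plate_top above 0.3 N), for 0.2 s.
3. the fingers have taken the plate again near its plain end (contact force between the fingers and plate_top above 1 N and horizontal distance between the grasp point and plate_plain_end below 0.06 m), for 0.1 s.
4. the plate is home: notched end under the bridge, flat over the mould (x of plate_top_center in the frame of seat below 0.006 m and x of plate_notch_end in the frame of seat below -0.065 m and y of plate_top_center in the frame of seat between -0.008 and 0.008 m and z of plate_top_center in the frame of seat between -0.004 and 0.004 m), for 0.1 s.
5. the clamp is turned to its locked stop (value of joint clamp above 1.45 rad), for 0.1 s.
At the end, for the whole second after the job is handed in: The plate rests flat on the mould, notched end under the bridge, its centre no more than 6 mm short of the seat, within 8 mm sideways and 4 mm in height, tilted less than 0.05 rad and at rest; the clamp stands past 1.45 rad (all of step 4 and value of joint clamp above 1.45 rad and angle between plate_top_center's own z axis and vertical below 0.05 rad and linear speed of plate_top below 0.02 m/s); the robot touches nothing.
It fails at once if the middle or the bottom plate is shifted more than 15 mm (distance of any of plate_middle_center, plate_bottom_center from where it was at the start of the episode above 0.015 m).
It also fails if it takes over 72 s, if anything falls off the work surface, if the arm or the gripper's body presses on something with over 40 N, if the wrist force passes 120 N, or if a joint passes its speed limit or range.

## Working session

There is one attempt and no reset: what is moved stays moved. The work goes in short steps, Python scripts to look and compute and a tool call to move; the robot and the scene stay as the last step left them, time stands still between calls to the robot, and variables do not carry over. Pictures are saved under pics/ and viewed, at most 10 in all, crops included, and the job is handed in when it is done.

Besides the shell and the picture viewer there is one more tool, called after "Emit:" as name(argument=value, ...) on one line, values as JSON. apply_moves: Moves the arm, as the interface text tells. Shift numbers are shares of 0.25 m and turn numbers shares of pi rad, none past 1 either way. Its arguments: {"type":"object","properties":{"moves":{"type":"array"},"squeeze":{"type":"number"}},"required":["moves"]}

```bash
ls; mkdir -p pics
python3 - <<'E'
from cell import manip, viewer
import cv2,numpy as np
print(manip.read_state())
for n in("scene","top"):
    im=viewer.camera(n); cv2.imwrite(f"pics/{n}0.png",im)
    i=viewer.camera_info(n); print(n,np.round(i["camera_matrix"],2).tolist(),np.round(i["R"],4).tolist(),np.round(i["t"],2).tolist())
E
```

```text
pics
{'clock': 0.0, 'joints': array([-1.19860844e+00,  3.00441881e-01,  1.52155359e+00,  1.56129284e-05,
        1.32071199e+00, -6.65764044e-02]), 'qd': array([-9.49348583e-05, -5.10380431e-04, -1.19012255e-03,  2.55595982e-04,
        1.05376750e-03, -8.85594702e-04]), 'effort': array([-2.51221878e-03, -5.31807017e+01, -3.52741027e+01,  7.06613087e-02,
        2.43224110e-02, -1.46522680e-04]), 'eef_pos': array([ 233.56880504, -497.65124025,  197.21399468]), 'eef_rot': array([-3.14048132e+00, -8.92547142e-05,  4.38760369e-01]), 'wrist_force': array([-0.42221994, -0.39944701,  0.02790644]), 'moment': array([ 0.03035021,  0.06619041, -0.0297568 ]), 'finger_force': 0.0, 'finger_gap': 93.94547198442413}
scene [[496.96, 0.0, 320.45], [0.0, 496.96, 194.87], [0.0, 0.0, 1.0]] [[-0.5475, 0.8368, -0.0036], [0.5173, 0.335, -0.7875], [-0.6578, -0.4331, -0.6163]] [231.11, -199.39, 1621.56]
top [[469.94, 0.0, 314.47], [0.0, 469.94, 203.88], [0.0, 0.0, 1.0]] [[-0.027, -0.9996, 0.008], [-0.9901, 0.0256, -0.1377], [0.1374, -0.0116, -0.9904]] [52.9, 473.72, 992.66]
```

View pics/scene0.png

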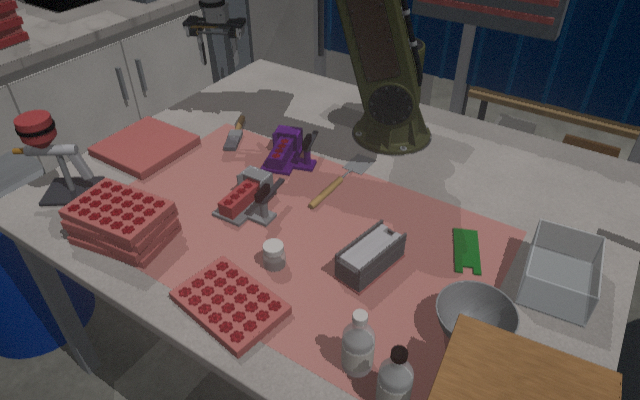

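View pics/top0.png

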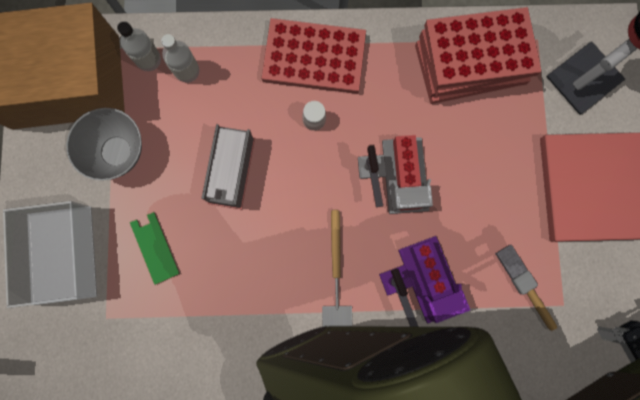

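The top view shows two holders: steel with a pink mould at about (408,172), and purple at (435,278). The steel one fits, and the purple one is the look-alike. For plates, the aluminium one is in the dark tray at (228,165) with its notch at about (220,192), and the loose green one at (155,248) is the look-alike. One enlarged crop will confirm both.

Run:
```python
import cv2,numpy as np
im=cv2.imread("pics/top0.png")
a=im[115:215,190:270]; b=im[125:220,350:440]
f=lambda c:cv2.resize(c,(400,int(400*c.shape[0]/c.shape[1])),interpolation=cv2.INTER_CUBIC)
A,B=f(a),f(b); h=500
c=np.zeros((h,800,3),np.uint8); c[:A.shape[0],:400]=A; c[:B.shape[0],400:]=B
c=cv2.convertScaleAbs(c,alpha=1.3)
cv2.imwrite("pics/crop0.png",c); print(A.shape,B.shape)
```

```text
(500, 400, 3) (422, 400, 3)
```

View pics/crop0.png

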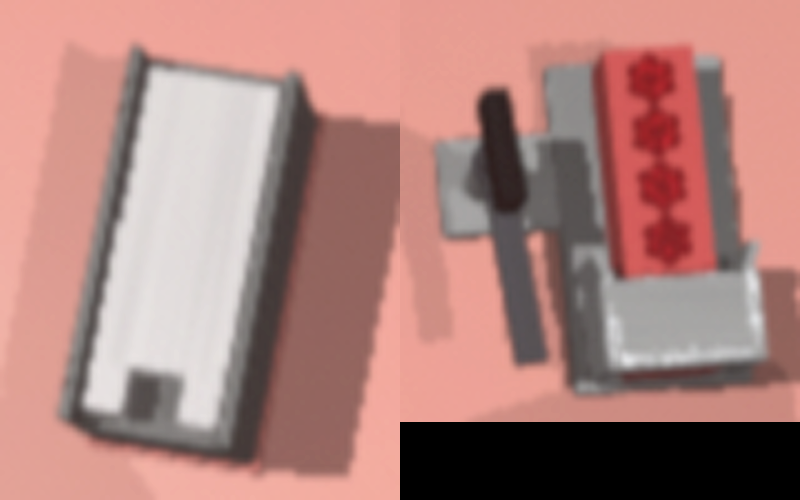

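The crop shows the plate in the tray with corners at crop pixels (148,68), (283,88), (222,433), (83,408), and its notch at the bottom (-x). The steel holder's pink mould spans (605,52)–(692,46) down to the bridge at (622,275)–(717,268). The wing runs (492,92)–(513,208), with the arm tip at (530,363). Both are the ones meant.

```bash
cat > h.py <<'E'
import cv2,numpy as np
from cell import manip, viewer
from scipy.optimize import least_squares
from scipy.spatial.transform import Rotation as Ro
def ray(info,uv,z):
    K,R,t=[np.array(info[k],float) for k in("camera_matrix","R","t")]
    C=-R.T@t; d=R.T@np.linalg.inv(K)@[*uv,1]
    return C+d*(z-C[2])/d[2]
def proj(info,X):
    K,R,t=[np.array(info[k],float) for k in("camera_matrix","R","t")]
    p=(K@(R@np.asarray(X,float).T+t.reshape(3,1))); return (p[:2]/p[2]).T
def fit(info,local,uv,x0):
    "planar pose x,y,yaw of a thing on the table"
    local=np.array(local,float)
    def w(p):
        c,s=np.cos(p[2]),np.sin(p[2]);return np.c_[p[0]+c*local[:,0]-s*local[:,1],p[1]+s*local[:,0]+c*local[:,1],local[:,2]]
    r=least_squares(lambda p:(proj(info,w(p))-uv).ravel(),x0,x_scale=[10,10,.1])
    return r.x,np.abs(r.fun).reshape(-1,2).max(1).round(1)
def delta(tgt,rot=None):
    "shift/turn shares from the present measured pose"
    s=manip.read_state();R=Ro.from_euler("xyz",s["eef_rot"])
    d=R.inv().apply(np.array(tgt)-s["eef_pos"])/250
    w=(R.inv()*Ro.from_euler("xyz",rot)).as_rotvec()/np.pi if rot is not None else np.zeros(3)
    return d.round(4),w.round(4)
E
python3 - <<'E'
from h import *
i=viewer.camera_info("top")
L=lambda a:np.array(a)/5+[190,115]
Rr=lambda a:(np.array(a)-[400,0])/(400/90)+[350,125]
loc=[[75,29,68],[75,-29,68],[-75,-29,68],[-75,29,68]]
print("tray",*fit(i,loc,L([[148,68],[283,88],[222,433],[83,408]]),[600,100,0]))
loc=[[75,22,50],[75,-22,50],[20-28,82,98]]
loc=[[75,22,50],[75,-22,50],[-42,22,60],[-42,-22,60]]
print("hold",*fit(i,loc[:2]+loc[2:],Rr([[605,52],[692,46],[622,275],[717,268]]),[600,-200,0]))
a=ray(i,Rr([492,92]),98);b=ray(i,Rr([513,208]),98);c=ray(i,Rr([530,363]),66.5)
print(a,b,(a+b)/2,c, np.arctan2(*(a-b)[[1,0]]), np.arctan2(*((a+b)/2-c)[[1,0]]))
s=manip.read_state();w=viewer.camera_info("wrist")
Rw=Ro.from_euler("xyz",s["eef_rot"]).as_matrix()
print("wrist cam in tool:",(Rw.T@(-np.array(w["R"]).T@w["t"]-s["eef_pos"])).round(1),(np.array(w["R"])@Rw).round(3).tolist(),np.array(w["camera_matrix"]).round(1).tolist())
E
```

```text
tray [ 5.59386767e+02  2.24797854e+02 -1.81390818e-01] [0.2 0.2 0.5 0.3]
hold [ 5.44400350e+02 -1.65164841e+02  2.05648464e-02] [1.1 0.6 0.6 1.1]
[584.91140803 -79.00901439  98.        ] [529.40522292 -86.35875678  98.        ] [557.15831548 -82.68388559  98.        ] [460.75925482 -95.66784893  66.5       ] 0.1316471995110525 0.13388399778063687
wrist cam in tool: [  68.4   -0.7 -186.4] [[0.0, 1.0, 0.001], [-0.971, 0.0, -0.24], [-0.24, -0.001, 0.971]] [[302.6, 0.0, 316.6], [0.0, 302.6, 201.9], [0.0, 0.0, 1.0]]
```

Run:
```python
from h import *
print(delta([520,-20,170],[np.pi,0,0.03]))
```

```text
(array([ 1.8489, -1.2428,  0.1104]), array([-0.0003,  0.    ,  0.1301]))
```

Emit:
apply_moves(moves=[[[0.95, -0.64, 0.055], [0, 0, 0.13], 0.9], [[0.95, -0.64, 0.055], [0, 0, 0.13], 1], [[0.95, -0.64, 0.055], [0, 0, 0.13], 1], [[0.95, -0.64, 0.055], [0, 0, 0.13], 1], [[0.95, -0.64, 0.055], [0, 0, 0.13], 1], [[0.95, -0.64, 0.055], [0, 0, 0.13], 1], [[0.95, -0.64, 0.055], [0, 0, 0.13], 1], [[0.95, -0.64, 0.055], [0, 0, 0.13], 1], [[0.95, -0.64, 0.055], [0, 0, 0.13], 1], [[0.95, -0.64, 0.055], [0, 0, 0.13], 1]], squeeze=20)

```text
clock: 0.93
eef_pos: [380.6, -252.4, 183.9]
eef_rot: [3.142, 0.0, 0.031]
wrist_force: [0.0, -0.3, 0.9]
finger_gap: 30.8
finger_force: 0.0
```

Run:
```python
from h import *
print(delta([520,-20,170],[np.pi,0,0.03]))
```

```text
(array([ 0.5863, -0.9117,  0.0556]), array([0.    , 0.0001, 0.0003]))
```

Emit:
apply_moves(moves=[[[0.58, -0.9, 0.05], [0, 0, 0], 1], [[0.58, -0.9, 0.05], [0, 0, 0], 1], [[0.58, -0.9, 0.05], [0, 0, 0], 1], [[0.58, -0.9, 0.05], [0, 0, 0], 1], [[0.58, -0.9, 0.05], [0, 0, 0], 1], [[0.58, -0.9, 0.05], [0, 0, 0], 1], [[0.58, -0.9, 0.05], [0, 0, 0], 1], [[0.58, -0.9, 0.05], [0, 0, 0], 1], [[0.58, -0.9, 0.05], [0, 0, 0], 1], [[0.58, -0.9, 0.05], [0, 0, 0], 1]])

```text
clock: 1.77
eef_pos: [518.4, -24.5, 171.3]
eef_rot: [3.141, 0.001, 0.029]
wrist_force: [0.1, -0.0, -0.2]
finger_gap: 0.5
finger_force: 0.0
```

Run:
```python
from h import *
import json
i=viewer.camera_info("wrist");im=viewer.camera("wrist");cv2.imwrite("pics/w1.png",im)
json.dump({k:np.array(i[k]).tolist() for k in("camera_matrix","R","t")},open("w1.json","w"))
u=proj(i,[[620,-250,50],[620,-50,50],[440,-250,50],[440,-50,50]]);print(u)
x0,y0=np.maximum(u.min(0)-10,0).astype(int);x1,y1=np.minimum(u.max(0)+10,[640,400]).astype(int)
c=im[y0:y1,x0:x1];f=min(800/c.shape[1],600/c.shape[0]);print(x0,y0,f)
cv2.imwrite("pics/w1c.png",cv2.resize(c,None,fx=f,fy=f,interpolation=cv2.INTER_CUBIC))
```

```text
[[553.50592731  98.51659829]
 [346.61339196  92.21867775]
 [518.27415339 269.38756369]
 [338.03273699 264.56975461]]
328 82 3.045685279187817
```

View pics/w1c.png

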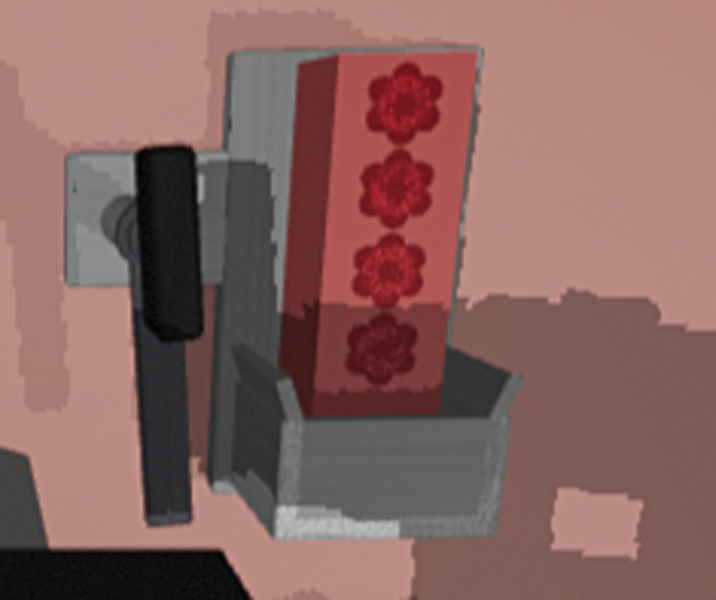

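The wrist crop shows the steel holder clearly. The mould's far corners are at (338,55) and (478,52), and the bridge roof corners at (278,420), (507,420), (275,538), (497,535). The wing is centred at about (169,240) and the arm tip at (168,522). I fit the pose from these.

Run:
```python
from h import *
import json
i=json.load(open("w1.json"))
P=lambda a:np.array(a)/3.0457+[328,82]
it=viewer.camera_info("top")
mk=[[75,22,50],[75,-22,50],[-42,38,66],[-42,-38,66],[-85,38,66],[-85,-38,66],[20,82,98]]
uv=P([[338,55],[478,52],[278,420],[507,420],[275,538],[497,535],[169,240]])
for sel in ([0,1,2,3,4,5,6],[0,1,4,5,6],[0,1,6]):
    print(*fit(i,[mk[k] for k in sel],uv[sel],[544,-165,0.05]))
a=ray(i,P([165,150]),98);b=ray(i,P([176,330]),98);c=ray(i,P([168,522]),66.5);m=ray(i,P([169,240]),98)
print(a,b,m,c,np.arctan2(*(a-b)[[1,0]]),np.arctan2(*(m-c)[[1,0]]))
t=np.array([559.4,224.8]);y=-.181;p=t+20*np.array([np.cos(y),np.sin(y)])
print(p,delta([*p,105],[np.pi,0,y]))
```

```text
[ 5.42506123e+02 -1.64629921e+02  4.33855114e-02] [1.2 0.9 0.3 1.1 1.5 1.3 1.9]
[ 5.42779483e+02 -1.64805144e+02  4.64756046e-02] [1.4 1.3 1.  0.8 2. ]
[ 5.41591971e+02 -1.62814070e+02  1.68651683e-02] [0.9 0.7 0.4]
[584.85802385 -77.00042486  98.        ] [534.63207179 -84.24017824  98.        ] [560.32052038 -80.11451739  98.        ] [461.77757093 -94.62303094  66.5       ] 0.14315762975872168 0.14618015522075853
[579.07328343 221.19973345] (array([ 0.2703, -0.9759,  0.2659]), array([0.0001, 0.    , 0.0666]))
```

Emit:
apply_moves(moves=[[[0.26, -0.95, 0.1], [0, 0, 0.067], 1], [[0.27, -0.976, 0.15], [0, 0, 0.067], 1], [[0.27, -0.976, 0.2], [0, 0, 0.067], 1], [[0.27, -0.976, 0.2], [0, 0, 0.067], 1], [[0.27, -0.976, 0.2], [0, 0, 0.067], 1], [[0.27, -0.976, 0.2], [0, 0, 0.067], 1], [[0.27, -0.976, 0.2], [0, 0, 0.067], 1], [[0.27, -0.976, 0.266], [0, 0, 0.067], 1], [[0.27, -0.976, 0.266], [0, 0, 0.067], 1], [[0.27, -0.976, 0.266], [0, 0, 0.067], 1]])

```text
clock: 2.65
eef_pos: [578.7, 221.5, 104.7]
eef_rot: [3.141, 0.001, -0.182]
wrist_force: [0.4, 0.9, 0.2]
finger_gap: 0.3
finger_force: 0.0
```

Run:
```python
from h import *
i=viewer.camera_info("wrist");im=viewer.camera("wrist");cv2.imwrite("pics/w2.png",cv2.resize(im,(800,500)))
print(delta([579,221.2,85],[np.pi,0,-.181]))
import json
json.dump({k:np.array(i[k]).tolist() for k in("camera_matrix","R","t")},open("w2.json","w"))
```

```text
(array([-0.0004,  0.0016,  0.0826]), array([ 0.    , -0.    , -0.0003]))
```

View pics/w2.png

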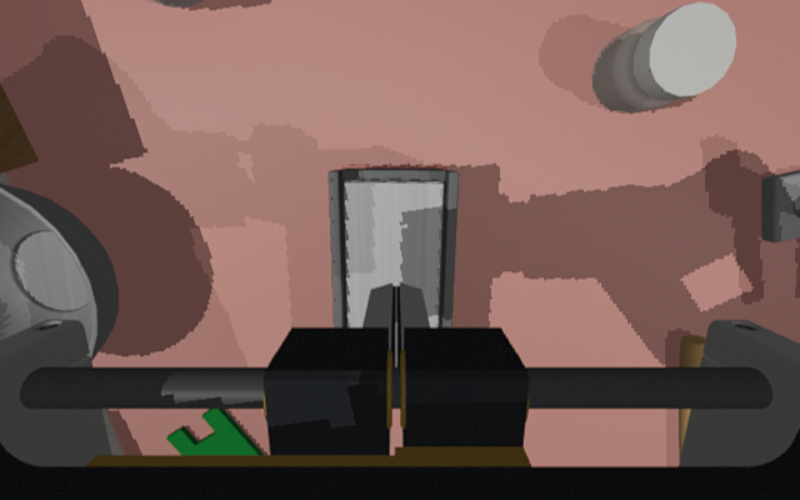

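The fingers sit centred between the tray walls and in line with the plate. The plain-end corners are at about (345,181) and (445,181). I press down gently.

Emit:
apply_moves(moves=[[[0, 0, 0.06], [0, 0, 0], 1], [[0, 0, 0.07], [0, 0, 0], 1], [[0, 0, 0.075], [0, 0, 0], 1], [[0, 0, 0.08], [0, 0, 0], 1], [[0, 0, 0.08], [0, 0, 0], 1], [[0, 0, 0.08], [0, 0, 0], 1]])

```text
clock: 3.2
eef_pos: [579.1, 223.0, 85.7]
eef_rot: [-3.141, -0.001, -0.18]
wrist_force: [-0.8, 0.4, 0.3]
finger_gap: 0.5
finger_force: 0.0
```

Run:
```python
from h import *
import json
i=json.load(open("w2.json"))
a=ray(i,np.array([345,181])/1.25,68);b=ray(i,np.array([445,181])/1.25,68)
m=(a+b)/2;y=-.181;print(a,b,m,m[:2]-75*np.array([np.cos(y),np.sin(y)]))
print(manip.read_state()["wrist_force"])
```

```text
[638.87161092 240.58000826  68.        ] [628.39422276 183.48507013  68.        ] [633.63291684 212.0325392   68.        ] [559.85810399 225.53353875]
[-0.81928944  0.39825107  0.32006329]
```

Emit:
apply_moves(moves=[[[0, 0, 0.004], [0, 0, 0], 1], [[0, 0, 0.006], [0, 0, 0], 1], [[0, 0, 0.006], [0, 0, 0], 1]])

```text
clock: 3.45
eef_pos: [578.8, 223.1, 83.5]
eef_rot: [3.142, 0.0, -0.18]
wrist_force: [0.5, 0.3, -0.9]
finger_gap: 0.7
finger_force: 0.0
```

Emit:
apply_moves(moves=[[[0, 0, 0.004], [0, 0, 0], 1], [[0, 0, 0.006], [0, 0, 0], 1], [[0, 0, 0.006], [0, 0, 0], 1]])

```text
clock: 3.7
eef_pos: [578.7, 223.1, 81.8]
eef_rot: [3.141, 0.0, -0.18]
wrist_force: [-0.2, 0.2, 0.6]
finger_gap: 0.3
finger_force: 0.0
```

Run:
```python
from h import *
print(manip.tip_reach, manip.read_state())
```

```text
17.0 {'clock': 3.7, 'joints': array([3.08894005e-01, 5.64867602e-01, 1.42475510e+00, 3.54969826e-05,
       1.15227443e+00, 2.05972306e+00]), 'qd': array([-0.00046805, -0.00072444, -0.00215043, -0.00153027,  0.00455824,
       -0.00168757]), 'effort': array([ 1.71322379e-03, -6.52559710e+01, -3.28428125e+01, -1.90860825e-02,
       -1.00741459e-01, -1.81884693e-04]), 'eef_pos': array([578.74398672, 223.10990029,  81.81155425]), 'eef_rot': array([ 3.14147828e+00,  2.84034505e-04, -1.80047179e-01]), 'wrist_force': array([-0.23203118,  0.24314921,  0.60204778]), 'moment': array([0.03757345, 0.00074399, 0.02684842]), 'finger_force': 0.0, 'finger_gap': 0.2945410265077555}
```

Emit:
apply_moves(moves=[[[0, 0, 0.004], [0, 0, 0], 1], [[0, 0, 0.004], [0, 0, 0], 1]])

```text
clock: 3.87
eef_pos: [578.8, 223.1, 80.8]
eef_rot: [3.141, 0.0, -0.18]
wrist_force: [0.7, 0.7, 1.0]
finger_gap: 0.5
finger_force: 0.0
```

Emit:
apply_moves(moves=[[[0, 0, 0.004], [0, 0, 0], 1], [[0, 0, 0.008], [0, 0, 0], 1], [[0, 0, 0.008], [0, 0, 0], 1]])

```text
clock: 4.12
eef_pos: [578.8, 223.1, 78.7]
eef_rot: [3.141, 0.0, -0.18]
wrist_force: [-0.3, 0.1, 0.5]
finger_gap: 0.5
finger_force: 0.0
```

Run:
```python
from h import *
a=viewer.camera("wrist")[90:330,180:460];b=viewer.camera("scene")[170:310,310:430]
a=cv2.resize(a,(400,343));b=cv2.resize(b,(400,467),interpolation=cv2.INTER_CUBIC)
c=np.zeros((467,800,3),np.uint8);c[:343,:400]=a;c[:,400:]=b
cv2.imwrite("pics/p3.png",c)
i=viewer.camera_info("scene")
print(proj(i,[[578.8,223.1,61.7],[578.8,223.1,68]]),)
```

```text
[[365.67105954 251.54621185]
 [365.81999641 249.50899844]]
```

View pics/p3.png

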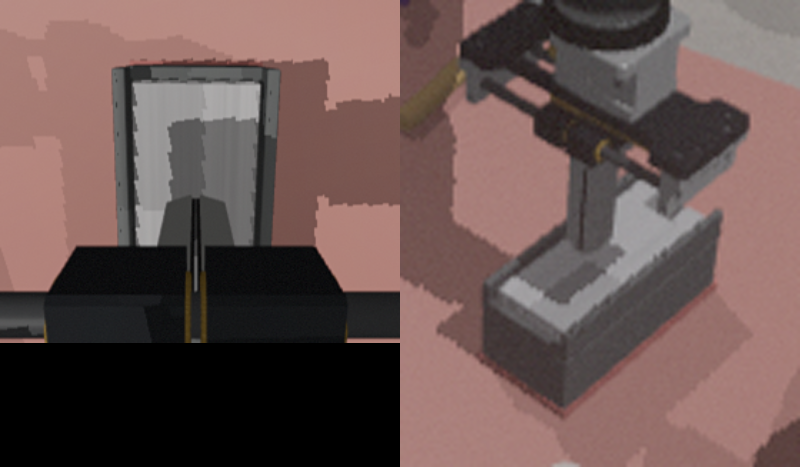

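The scene crop shows the fingertips at about (592,252), which looks just above the plate with no contact yet. I keep descending in small steps.

Emit:
apply_moves(moves=[[[0, 0, 0.004], [0, 0, 0], 1], [[0, 0, 0.008], [0, 0, 0], 1], [[0, 0, 0.008], [0, 0, 0], 1]])

```text
clock: 4.47
eef_pos: [578.7, 223.1, 76.8]
eef_rot: [3.141, 0.0, -0.18]
wrist_force: [-0.2, 0.2, 0.1]
finger_gap: 0.9
finger_force: 0.0
```

Run:
```python
from h import *
i=viewer.camera_info("scene");t=np.array([559.6,225.2]);y=-.181;c,s=np.cos(y),np.sin(y)
W=lambda p:[t[0]+c*p[0]-s*p[1],t[1]+s*p[0]+c*p[1],p[2]]
f=lambda X:((proj(i,X)-[310,170])*400/120+[400,0]).round(0).tolist()
for n,l in dict(walls=[[82,37,74],[82,-37,74],[-82,37,74],[-82,-37,74]],base=[[82,37,0],[82,-37,0],[-82,37,0]],plate=[[75,29,68],[75,-29,68],[-75,29,68]]).items(): print(n,f([W(p) for p in l]))
for z in(62,68,75,85,95): print(z,f([W([20+a,b,z]) for a,b in((8,12),(8,-12),(-8,12))]))
print(manip.read_state()["eef_pos"])
```

```text
walls [[567.0, 336.0], [480.0, 279.0], [721.0, 208.0], [635.0, 160.0]]
base [[562.0, 414.0], [479.0, 357.0], [710.0, 285.0]]
plate [[564.0, 331.0], [496.0, 286.0], [704.0, 214.0]]
62 [[590.0, 286.0], [562.0, 269.0], [605.0, 274.0]]
68 [[590.0, 280.0], [562.0, 262.0], [605.0, 267.0]]
75 [[591.0, 272.0], [563.0, 254.0], [606.0, 260.0]]
85 [[591.0, 261.0], [563.0, 243.0], [607.0, 249.0]]
95 [[592.0, 250.0], [564.0, 232.0], [608.0, 237.0]]
[578.74893978 223.06871243  76.75163124]
```

Emit:
apply_moves(moves=[[[0, 0, 0.008], [0, 0, 0], 1], [[0, 0, 0.016], [0, 0, 0], 1], [[0, 0, 0.016], [0, 0, 0], 1]])

```text
clock: 4.72
eef_pos: [578.6, 223.0, 72.4]
eef_rot: [3.141, 0.001, -0.18]
wrist_force: [0.6, 0.6, -0.2]
finger_gap: 0.8
finger_force: 0.0
```

Run:
```python
from h import *
a=viewer.camera("wrist")[90:330,180:460];b=viewer.camera("scene")[170:310,310:430]
a=cv2.resize(a,(400,343));b=cv2.resize(b,(400,467),interpolation=cv2.INTER_CUBIC)
c=np.zeros((467,800,3),np.uint8);c[:343,:400]=a;c[:,400:]=b
cv2.imwrite("pics/p4.png",c)
w=viewer.camera_info("wrist");s=manip.read_state()
Rw=Ro.from_euler("xyz",s["eef_rot"]).as_matrix()
print(s["eef_pos"],(Rw.T@(-np.array(w["R"]).T@w["t"]-s["eef_pos"])).round(1))
```

```text
[578.79161774 223.05725389  72.85912573] [ 6.820e+01 -1.000e-01 -1.864e+02]
```

View pics/p4.png

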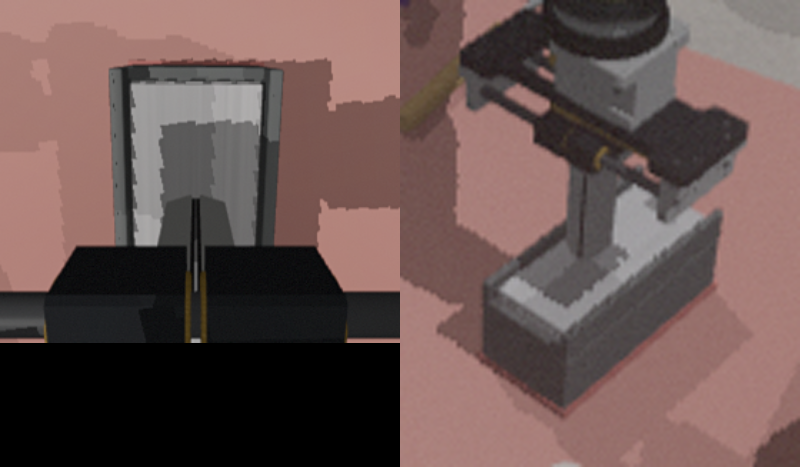

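The fingertip is at about (592,258) in the scene part. That puts it near 87 mm, while the TCP reads 73 mm, so the tips stand higher than the nominal reach says. Contact will settle it, so I go down further in stages.

Emit:
apply_moves(moves=[[[0, 0, 0.016], [0, 0, 0], 1], [[0, 0, 0.032], [0, 0, 0], 1], [[0, 0, 0.04], [0, 0, 0], 1], [[0, 0, 0.04], [0, 0, 0], 1]])

```text
clock: 5.15
eef_pos: [578.5, 223.0, 62.2]
eef_rot: [3.141, 0.001, -0.18]
wrist_force: [-0.3, -0.6, -0.3]
finger_gap: 0.7
finger_force: 0.0
```

Emit:
apply_moves(moves=[[[0, 0, 0.008], [0, 0, 0], 1], [[0, 0, 0.014], [0, 0, 0], 1], [[0, 0, 0.016], [0, 0, 0], 1], [[0, 0, 0.016], [0, 0, 0], 1]])

```text
clock: 5.48
eef_pos: [579.7, 223.4, 60.6]
eef_rot: [-3.14, -0.002, -0.18]
wrist_force: [-2.0, -0.3, 10.6]
finger_gap: 0.4
finger_force: 5.5
```

Contact: 10.6 N at TCP z ≈ 60.6, so the tips really stand only about 7 mm ahead of the TCP. Now I drag towards -x.

Emit:
apply_moves(moves=[[[-0.02, 0, 0], [0, 0, 0], 1], [[-0.05, 0, 0], [0, 0, 0], 1], [[-0.08, 0, 0], [0, 0, 0], 1], [[-0.11, 0, 0], [0, 0, 0], 1], [[-0.14, 0, 0], [0, 0, 0], 1], [[-0.17, 0, 0], [0, 0, 0], 1], [[-0.2, 0, 0], [0, 0, 0], 1], [[-0.2, 0, 0], [0, 0, 0], 1]])

```text
clock: 6.15
eef_pos: [529.8, 232.7, 60.6]
eef_rot: [-3.14, -0.003, -0.18]
wrist_force: [-1.4, 0.8, 10.5]
finger_gap: 0.3
finger_force: 5.0
```

Run:
```python
from h import *
a=viewer.camera("wrist")[90:330,180:460];b=viewer.camera("top")[115:215,190:270]
a=cv2.resize(a,(400,343));b=cv2.resize(b,(400,500),interpolation=cv2.INTER_CUBIC)
c=np.zeros((500,800,3),np.uint8);c[:343,:400]=a;c[:,400:]=b
cv2.imwrite("pics/p5.png",c)
```

```text
(no output)
```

View pics/p5.png

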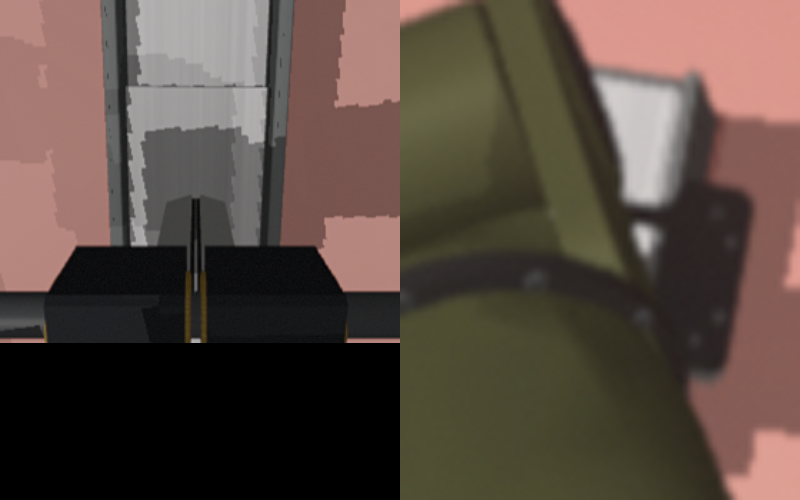

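The plate moved with the fingers: its plain end is now at about (195,87) in the wrist part, with the middle plate visible beyond it. I push another 12 mm, then lift.

Emit:
apply_moves(moves=[[[-0.02, 0, 0], [0, 0, 0], 1], [[-0.04, 0, 0], [0, 0, 0], 1], [[-0.048, 0, 0], [0, 0, 0], 1], [[-0.048, 0, 0], [0, 0, 0], 1], [[-0.048, 0, 0], [0, 0, 0], 1], [[-0.048, 0, -0.04], [0, 0, 0], 1], [[-0.048, 0, -0.16], [0, 0, 0], 1], [[-0.048, 0, -0.2], [0, 0, 0], 1], [[-0.048, 0, -0.2], [0, 0, 0], 1]])

```text
clock: 7.0
eef_pos: [519.1, 234.7, 111.9]
eef_rot: [-3.139, -0.004, -0.18]
wrist_force: [-0.6, -0.4, 0.5]
finger_gap: 0.5
finger_force: 0.0
```

```bash
cat >> h.py <<'E'
def rowprofile(name,im,info,A,B,n=200,half=4,dirn=None):
    "grey profile along world segment A->B averaged sideways"
    A,B=np.array(A,float),np.array(B,float);d=(B-A)/np.linalg.norm(B-A);s=np.array([-d[1],d[0],0])
    g=cv2.cvtColor(im,cv2.COLOR_BGR2GRAY).astype(np.float32)
    P=A+np.linspace(0,1,n)[:,None]*(B-A)
    return np.mean([cv2.remap(g,*[q.astype(np.float32).reshape(-1,1) for q in proj(info,P+s*k).T],cv2.INTER_LINEAR).ravel() for k in np.linspace(-half,half,7)],0)
E
python3 - <<'E'
from h import *
i=viewer.camera_info("wrist");im=viewer.camera("wrist");cv2.imwrite("pics/w5.png",im)
t=np.array([559.6,225.2]);y=-.181;c,s=np.cos(y),np.sin(y)
W=lambda p:[t[0]+c*p[0]-s*p[1],t[1]+s*p[0]+c*p[1],p[2]]
for off in(-18,18):
    p=rowprofile("w",im,i,W([-30,off,68]),W([70,off,68]),101);d=np.abs(np.diff(cv2.GaussianBlur(p.reshape(-1,1),(1,3),0).ravel()));k=np.argsort(d)[-6:];print(off,k-30,d[k].round(1))
print(manip.read_state()["eef_pos"])
E
```

```text
-18 [-1 11 14 12 -3 -2] [11.7 13.9 14.7 16.1 17.2 22.1]
18 [-19  15  13  12  11  14] [ 1.6  3.1  9.5 10.  10.8 13.4]
[518.3399508  234.40574298 109.87883047]
```

Run:
```python
from h import *
print(delta([461.2,243.2,110],[np.pi,0,-.181]))
```

```text
(array([-0.2312,  0.0063, -0.001 ]), array([-0.0004, -0.0007,  0.0003]))
```

Emit:
apply_moves(moves=[[[-0.12, 0.006, 0], [0, 0, 0], 0.1], [[-0.231, 0.006, 0], [0, 0, 0], 0.1], [[-0.231, 0.006, 0], [0, 0, 0], 0.1], [[-0.231, 0.006, 0], [0, 0, 0], 0.1], [[-0.231, 0.006, 0], [0, 0, 0], 0.1], [[-0.231, 0.006, 0], [0, 0, 0], 0.1], [[-0.231, 0.006, 0], [0, 0, 0], 0.1], [[-0.231, 0.006, 0], [0, 0, 0], 0.1], [[-0.231, 0.006, 0], [0, 0, 0], 0.1], [[-0.231, 0.006, 0], [0, 0, 0], 0.1], [[-0.231, 0.006, 0], [0, 0, 0], 0.1]])

```text
clock: 7.97
eef_pos: [460.8, 243.0, 108.9]
eef_rot: [3.142, 0.0, -0.18]
wrist_force: [-0.1, -0.3, -0.9]
finger_gap: 70.6
finger_force: 0.0
```

Run:
```python
from h import *
i=viewer.camera_info("wrist");im=viewer.camera("wrist");cv2.imwrite("pics/w6.png",im)
t=np.array([559.6,225.2]);y=-.181;c,s=np.cos(y),np.sin(y)
W=lambda p:[t[0]+c*p[0]-s*p[1],t[1]+s*p[0]+c*p[1],p[2]]
def ed(a,b,n,half=4):
    p=rowprofile("w",im,i,a,b,n,half);d=np.abs(np.diff(cv2.GaussianBlur(p.reshape(-1,1),(1,3),0).ravel()));k=np.sort(np.argsort(d)[-7:]);return k,d[k].round(0)
for off in(-20,20):print("front",off,ed(W([-160,off,68]),W([-100,off,68]),61))
for x in(-70,-95,-120): print("side",x,ed(W([x,-45,68]),W([x,45,68]),91,2))
print(delta([461.2,243.2,60],[np.pi,0,-.181]))
c=im[120:330,200:440];cv2.imwrite("pics/w6c.png",cv2.resize(c,None,fx=2.8,fy=2.8))
```

```text
front -20 (array([21, 22, 23, 30, 31, 32, 33]), array([ 6.,  9.,  6.,  7., 18., 20., 10.], dtype=float32))
front 20 (array([21, 22, 23, 24, 42, 43, 44]), array([ 4., 10.,  9.,  2.,  1.,  1.,  0.], dtype=float32))
side -70 (array([18, 19, 39, 75, 76, 77, 79]), array([32., 22., 26., 37., 47., 21., 23.], dtype=float32))
side -95 (array([35, 36, 56, 57, 58, 60, 61]), array([ 7.,  7., 14., 27., 16.,  6., 10.], dtype=float32))
side -120 (array([ 0,  1, 18, 36, 60, 88, 89]), array([19., 19., 15., 17., 13., 23., 22.], dtype=float32))
(array([ 0.0015, -0.0009,  0.1959]), array([0.    , 0.    , 0.0003]))
```

View pics/w6c.png

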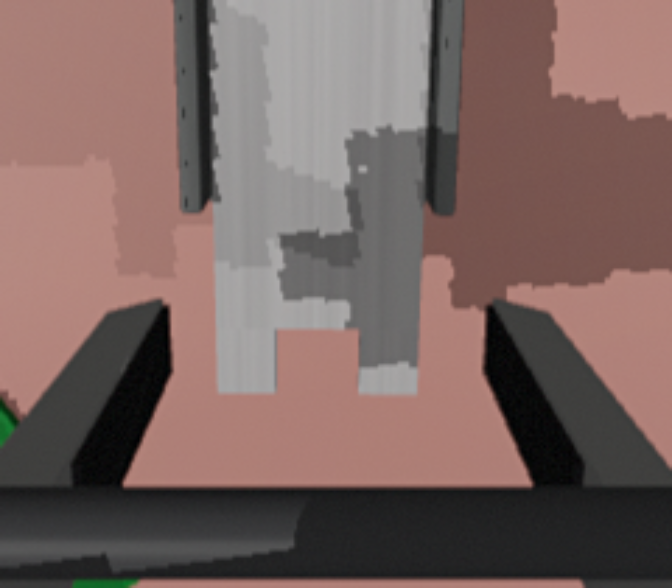

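The crop shows the notched end overhanging at about (217–418, 393), with the open fingers straddling it symmetrically at (168,305) and (487,305). The overhang measures about 56 mm. I descend and pinch.

Emit:
apply_moves(moves=[[[0, 0, 0.08], [0, 0, 0], 0.1], [[0, 0, 0.15], [0, 0, 0], 0.1], [[0, 0, 0.196], [0, 0, 0], 0.1], [[0, 0, 0.196], [0, 0, 0], 0.1], [[0, 0, 0.196], [0, 0, 0], 1], [[0, 0, 0.196], [0, 0, 0], 1], [[0, 0, 0.196], [0, 0, 0], 1], [[0, 0, 0.196], [0, 0, 0], 1], [[0, 0, 0.196], [0, 0, 0], 1], [[0, 0, 0.196], [0, 0, 0], 1], [[0, 0, 0.196], [0, 0, 0], 1]], squeeze=50)

```text
clock: 8.93
eef_pos: [460.9, 243.1, 60.2]
eef_rot: [-3.141, -0.0, -0.18]
wrist_force: [-0.3, 0.2, -0.3]
finger_gap: 41.2
finger_force: 0.5
```

The gap is 41 mm, so the fingers closed above the plate. The tips are about 7 mm *behind* the TCP (contact at TCP 60.6 against the plate top at 68). I lift slightly, open and go 17 mm lower.

Emit:
apply_moves(moves=[[[0, 0, -0.03], [0, 0, 0], 0.6], [[0, 0, -0.03], [0, 0, 0], 0.1], [[0, 0, -0.03], [0, 0, 0], 0.1], [[0, 0, -0.03], [0, 0, 0], 0.1], [[0, 0, -0.03], [0, 0, 0], 0.1], [[0, 0, -0.03], [0, 0, 0], 0.1], [[0, 0, -0.03], [0, 0, 0], 0.1], [[0, 0, -0.03], [0, 0, 0], 0.1], [[0, 0, -0.03], [0, 0, 0], 0.1]])

```text
clock: 9.68
eef_pos: [460.7, 243.1, 67.4]
eef_rot: [3.142, 0.0, -0.18]
wrist_force: [-0.9, -0.0, 0.1]
finger_gap: 84.4
finger_force: 0.0
```

Run:
```python
from h import *
i=viewer.camera_info("wrist");im=viewer.camera("wrist");cv2.imwrite("pics/w7.png",im)
t=np.array([559.6,225.2]);y=-.181;c,s=np.cos(y),np.sin(y)
W=lambda p:[t[0]+c*p[0]-s*p[1],t[1]+s*p[0]+c*p[1],p[2]]
def ed(a,b,n,half=4):
    p=rowprofile("w",im,i,a,b,n,half);d=np.abs(np.diff(cv2.GaussianBlur(p.reshape(-1,1),(1,3),0).ravel()));k=np.sort(np.argsort(d)[-7:]);return k,d[k].round(0)
for off in(-20,20):print("front",off,ed(W([-160,off,68]),W([-100,off,68]),61))
print(manip.read_state()["finger_gap"],delta([461.2,243.2,45],[np.pi,0,-.181]))
```

```text
front -20 (array([16, 17, 18, 22, 29, 30, 31]), array([33., 47., 24., 10., 16., 22., 12.], dtype=float32))
front 20 (array([16, 17, 18, 22, 49, 50, 51]), array([34., 46., 23., 10., 12., 21., 16.], dtype=float32))
84.11250450587349 (array([ 0.0018, -0.0009,  0.0898]), array([0.    , 0.    , 0.0003]))
```

Emit:
apply_moves(moves=[[[0, 0, 0.04], [0, 0, 0], 0.1], [[0, 0, 0.092], [0, 0, 0], 0.1], [[0, 0, 0.092], [0, 0, 0], 0.1], [[0, 0, 0.092], [0, 0, 0], 1], [[0, 0, 0.092], [0, 0, 0], 1], [[0, 0, 0.092], [0, 0, 0], 1], [[0, 0, 0.092], [0, 0, 0], 1], [[0, 0, 0.092], [0, 0, 0], 1], [[0, 0, 0.092], [0, 0, 0], 1], [[0, 0, 0.092], [0, 0, 0], 1], [[0, 0, 0.092], [0, 0, 0], 1]], squeeze=55)

```text
clock: 10.65
eef_pos: [460.9, 243.2, 44.8]
eef_rot: [-3.141, -0.001, -0.18]
wrist_force: [1.5, 1.4, 1.8]
finger_gap: 56.8
finger_force: 54.9
```

Gripped at 55 N. I lift.

Emit:
apply_moves(moves=[[[0, 0, -0.03], [0, 0, 0], 1], [[0, 0, -0.1], [0, 0, 0], 1], [[0, 0, -0.2], [0, 0, 0], 1], [[0, 0, -0.3], [0, 0, 0], 1], [[0, 0, -0.4], [0, 0, 0], 1], [[0, 0, -0.44], [0, 0, 0], 1], [[0, 0, -0.44], [0, 0, 0], 1], [[0, 0, -0.44], [0, 0, 0], 1]])

```text
clock: 11.32
eef_pos: [460.5, 242.9, 153.8]
eef_rot: [3.141, 0.0, -0.18]
wrist_force: [0.9, -0.7, -1.5]
finger_gap: 56.9
finger_force: 54.9
```

Run:
```python
from h import *
s=manip.read_state();print(s["eef_pos"],s["wrist_force"],s["moment"],s["finger_gap"])
i=viewer.camera_info("wrist");im=viewer.camera("wrist");cv2.imwrite("pics/w8.png",im)
g=cv2.cvtColor(im,cv2.COLOR_BGR2GRAY);print(g[0:240:6,316].tolist());print(g[0:240:6,330].tolist())
# target: pinch at plate local -38 -> holder x 12
H=np.array([542.5,-164.6]);y=.045
p=H+12*np.array([np.cos(y),np.sin(y)]);print(p,delta([*p,155],[np.pi,0,y]))
```

```text
[460.47907507 242.91082968 153.81619846] [ 0.85077912 -0.6841281  -1.48413681] [ 0.06771396  0.13038456 -0.03701211] 56.85902321715938
[176, 175, 176, 176, 176, 176, 177, 178, 177, 178, 178, 178, 179, 179, 179, 179, 178, 178, 177, 178, 176, 176, 175, 167, 158, 157, 156, 156, 155, 154, 154, 90, 91, 91, 90, 90, 92, 92, 93, 92]
[170, 169, 169, 168, 168, 167, 173, 173, 173, 173, 173, 173, 172, 173, 173, 172, 172, 172, 172, 171, 172, 171, 172, 171, 153, 154, 153, 153, 153, 153, 152, 90, 90, 89, 90, 90, 89, 89, 89, 90]
[ 554.48785205 -164.06018223] (array([ 0.6627,  1.5334, -0.0069]), array([ 0.0003,  0.0006, -0.0717]))
```

Emit:
apply_moves(moves=[[[0.02, 0.06, 0], [0, 0, -0.01], 1], [[0.06, 0.16, 0], [0, 0, -0.02], 1], [[0.11, 0.28, 0], [0, 0, -0.03], 1], [[0.16, 0.4, 0], [0, 0, -0.04], 1], [[0.21, 0.52, 0], [0, 0, -0.05], 1], [[0.26, 0.64, 0], [0, 0, -0.06], 1], [[0.31, 0.76, 0], [0, 0, -0.07], 1], [[0.36, 0.86, 0], [0, 0, -0.07], 1], [[0.38, 0.92, 0], [0, 0, -0.07], 1], [[0.39, 0.92, 0], [0, 0, -0.07], 1], [[0.39, 0.92, 0], [0, 0, -0.07], 1]])

```text
clock: 12.28
eef_pos: [515.2, -1.0, 153.0]
eef_rot: [-3.141, 0.002, 0.038]
wrist_force: [-0.2, 0.7, -0.7]
finger_gap: 57.2
finger_force: 54.9
```

Run:
```python
from h import *
s=manip.read_state();print(s["eef_pos"],s["eef_rot"],s["finger_gap"])
print(delta([560.5,-163.8,155],[np.pi,0,.042]))
i=viewer.camera_info("wrist");im=viewer.camera("wrist");cv2.imwrite("pics/w9.png",im)
hsv=cv2.cvtColor(im,cv2.COLOR_BGR2HSV);m=((hsv[...,1]<35)&(hsv[...,2]>60)).astype(np.uint8)
for r in range(0,200,12):
    k=np.where(m[r,220:420])[0]+220; print(r,len(k),k.min() if len(k) else 0,k.max() if len(k) else 0)
```

```text
[515.16066688  -0.99823129 153.01923906] [-3.14120103e+00  2.38116108e-03  3.82250430e-02] 57.15110907736277
(array([ 0.1563,  0.6577, -0.0086]), array([-0.0001,  0.0008, -0.0012]))
0 54 251 304
12 58 250 307
24 56 252 309
36 117 253 369
48 116 254 369
60 115 255 369
72 115 255 369
84 114 256 369
96 112 257 368
108 111 258 368
120 110 259 368
132 140 259 403
144 139 260 404
156 121 261 386
168 133 262 399
180 105 263 367
192 105 263 367
```

Emit:
apply_moves(moves=[[[0.02, 0.06, 0], [0, 0, 0.007], 1], [[0.04, 0.17, 0], [0, 0, 0.007], 1], [[0.07, 0.3, 0], [0, 0, 0.007], 1], [[0.1, 0.42, 0], [0, 0, 0.007], 1], [[0.13, 0.54, 0], [0, 0, 0.007], 1], [[0.15, 0.63, 0], [0, 0, 0.007], 1], [[0.154, 0.658, 0], [0, 0, 0.007], 1], [[0.154, 0.658, 0.1], [0, 0, 0.007], 1], [[0.154, 0.658, 0.2], [0, 0, 0.007], 1], [[0.154, 0.658, 0.3], [0, 0, 0.007], 1], [[0.154, 0.658, 0.38], [0, 0, 0.007], 1], [[0.154, 0.658, 0.38], [0, 0, 0.007], 1]])

```text
clock: 13.33
eef_pos: [558.4, -161.1, 55.2]
eef_rot: [-3.139, 0.007, 0.019]
wrist_force: [0.1, 0.4, -1.2]
finger_gap: 57.0
finger_force: 54.9
```

Run:
```python
from h import *
s=manip.read_state();print(s["eef_pos"],s["eef_rot"],s["finger_gap"])
print(delta([560,-163.9,33],[np.pi,0,.017]))
i=viewer.camera_info("wrist");im=viewer.camera("wrist");cv2.imwrite("pics/w10.png",im)
i=viewer.camera_info("top");im=viewer.camera("top");cv2.imwrite("pics/t10.png",im)
```

```text
[ 558.35897397 -161.07701579   55.15703717] [-3.13888195  0.00667295  0.01930845] 56.996767931211124
(array([0.0069, 0.0117, 0.0886]), array([-0.0009,  0.0021,  0.0007]))
```

Emit:
apply_moves(moves=[[[0.007, 0.008, 0.02], [0, 0, 0], 1], [[0.007, 0.01, 0.04], [0, 0, 0], 1], [[0.007, 0.01, 0.06], [0, 0, 0], 1], [[0.007, 0.01, 0.07], [0, 0, 0], 1], [[0.007, 0.01, 0.076], [0, 0, 0], 1], [[0.007, 0.01, 0.08], [0, 0, 0], 1], [[0.007, 0.01, 0.08], [0, 0, 0], 1]])

```text
clock: 14.02
eef_pos: [562.2, -166.0, 39.4]
eef_rot: [-3.142, 0.0, 0.018]
wrist_force: [-0.6, 0.0, -1.5]
finger_gap: 57.2
finger_force: 54.9
```

Run:
```python
from h import *
s=manip.read_state();print(s["eef_pos"],s["eef_rot"],s["wrist_force"])
print(delta([560,-163.9,33],[np.pi,0,.017]))
```

```text
[ 562.2455245  -165.97453574   39.39060657] [-3.14152560e+00  1.19514853e-04  1.77868896e-02] [-0.55835807  0.02063854 -1.47459895]
(array([-0.0088, -0.0085,  0.0256]), array([-0.    ,  0.    ,  0.0003]))
```

Emit:
apply_moves(moves=[[[-0.008, -0.008, 0.008], [0, 0, 0], 1], [[-0.008, -0.008, 0.014], [0, 0, 0], 1], [[-0.008, -0.008, 0.02], [0, 0, 0], 1], [[-0.008, -0.008, 0.022], [0, 0, 0], 1], [[-0.008, -0.008, 0.022], [0, 0, 0], 1]])

```text
clock: 14.43
eef_pos: [560.2, -164.0, 33.9]
eef_rot: [-3.142, 0.0, 0.018]
wrist_force: [-0.2, -0.5, -1.4]
finger_gap: 57.1
finger_force: 54.9
```

Emit:
apply_moves(moves=[[[0, 0, 0.004], [0, 0, 0], 1], [[0, 0, 0.007], [0, 0, 0], 1], [[0, 0, 0.007], [0, 0, 0], 1]])

```text
clock: 14.68
eef_pos: [560.6, -164.1, 32.9]
eef_rot: [3.141, -0.001, 0.018]
wrist_force: [-2.5, 0.7, 5.5]
finger_gap: 57.1
finger_force: 54.9
```

It has touched down with about 7 N. I release it and rise.

Emit:
apply_moves(moves=[[[0, 0, 0.006], [0, 0, 0], 0.15], [[0, 0, 0.006], [0, 0, 0], 0.15], [[0, 0, 0.006], [0, 0, 0], 0.15], [[0, 0, 0.006], [0, 0, 0], 0.15], [[0, 0, 0.006], [0, 0, 0], 0.15], [[0, 0, -0.05], [0, 0, 0], 0.15], [[0, 0, -0.15], [0, 0, 0], 0.15], [[0, 0, -0.3], [0, 0, 0], 0.15], [[0, 0, -0.42], [0, 0, 0], 0.15], [[0, 0, -0.42], [0, 0, 0], 0.15], [[0, 0, -0.42], [0, 0, 0], 0.15]])

```text
clock: 15.6
eef_pos: [560.9, -164.2, 138.7]
eef_rot: [3.14, -0.003, 0.018]
wrist_force: [0.7, -1.1, -0.9]
finger_gap: 79.9
finger_force: 0.0
```

Run:
```python
from h import *
import json
s=manip.read_state();print(s["eef_pos"],s["eef_rot"],s["wrist_force"],s["finger_gap"])
i=viewer.camera_info("wrist");im=viewer.camera("wrist");cv2.imwrite("pics/w11.png",im)
json.dump({k:np.array(i[k]).tolist() for k in("camera_matrix","R","t")},open("w11.json","w"))
u=proj(i,[[690,-230,50],[690,-60,50],[470,-230,60],[470,-60,60]]);x0,y0=np.maximum(u.min(0),0).astype(int);x1,y1=np.minimum(u.max(0),[640,400]).astype(int)
c=im[y0:y1,x0:x1];f=min(800/c.shape[1],600/c.shape[0]);print(x0,y0,f)
cv2.imwrite("pics/w11c.png",cv2.resize(c,None,fx=f,fy=f,interpolation=cv2.INTER_CUBIC))
```

```text
[ 560.88542181 -164.22746471  138.71872223] [ 3.14048500e+00 -2.93316081e-03  1.78477790e-02] [ 0.67682368 -1.05940886 -0.8873897 ] 79.86151849535666
194 49 2.42914979757085
```

View pics/w11c.png

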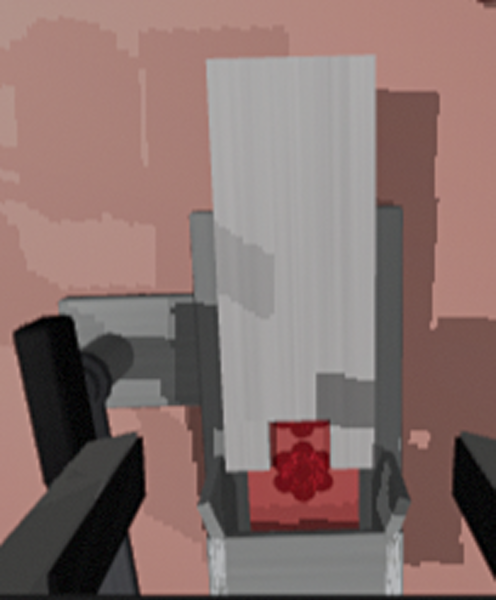

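The crop shows the plate flat on the mould. Its corners are at (207,60), (375,55), (227,472) and (373,468), just short of the bridge flares at (200,500) and (408,498). The mould in the mouth spans (248–358, 525). I fit both poses.

Run:
```python
from h import *
import json
i=json.load(open("w11.json"));P=lambda a:np.array(a)/2.42915+[194,49]
print("plate",*fit(i,[[75,29,56],[75,-29,56],[-75,29,56],[-75,-29,56]],P([[207,60],[375,55],[227,472],[373,468]]),[597,-162,.04]))
for n,uv,z in(("mouldL",[248,525],50),("mouldR",[358,525],50),("outL",[210,535],66),("outR",[402,530],66),("flL",[200,500],62),("flR",[408,498],62),("baseL",[192,213],12),("baseR",[402,207],12),("baseL2",[203,470],12)): print(n,ray(i,P(uv),z).round(1))
```

```text
plate [ 5.98231172e+02 -1.62463329e+02  4.02127200e-02] [0.4 0.3 0.5 0.6]
mouldL [ 496.8 -144.8   50. ]
mouldR [ 497.6 -189.5   50. ]
outL [ 500.1 -131.2   66. ]
outR [ 503.4 -204.9   66. ]
flL [ 512.7 -127.1   62. ]
flR [ 514.9 -207.1   62. ]
baseL [ 619.3 -118.7   12. ]
baseR [ 623.3 -206.1   12. ]
baseL2 [ 505.3 -121.9   12. ]
```

Run:
```python
from h import *
print(delta([648.2,-160.5,33],[np.pi,0,.040]))
```

```text
(array([ 0.3524, -0.0077,  0.4161]), array([ 0.    , -0.    , -0.0071]))
```

Emit:
apply_moves(moves=[[[0.12, -0.004, 0], [0, 0, -0.007], 0.15], [[0.26, -0.008, 0], [0, 0, -0.007], 0.15], [[0.352, -0.008, 0], [0, 0, -0.007], 0.15], [[0.352, -0.008, 0.1], [0, 0, -0.007], 0.15], [[0.352, -0.008, 0.22], [0, 0, -0.007], 0.15], [[0.352, -0.008, 0.22], [0, 0, -0.007], 0.15], [[0.352, -0.008, 0.22], [0, 0, -0.007], 0.15], [[0.352, -0.008, 0.22], [0, 0, -0.007], 0.15]])

```text
clock: 16.32
eef_pos: [648.4, -160.6, 83.1]
eef_rot: [3.141, -0.0, 0.04]
wrist_force: [0.0, 0.0, 0.4]
finger_gap: 79.8
finger_force: 0.0
```

Run:
```python
from h import *
print(delta([648.2,-160.5,33],[np.pi,0,.040]))
```

```text
(array([-0.0007, -0.0005,  0.2004]), array([ 0.    , -0.0001, -0.0001]))
```

Emit:
apply_moves(moves=[[[0, 0, 0.08], [0, 0, 0], 0.15], [[0, 0, 0.16], [0, 0, 0], 0.15], [[0, 0, 0.2], [0, 0, 0], 0.15], [[0, 0, 0.2], [0, 0, 0], 0.15], [[0, 0, 0.2], [0, 0, 0], 0.5], [[0, 0, 0.2], [0, 0, 0], 0.5], [[0, 0, 0.2], [0, 0, 0], 0.5], [[0, 0, 0.2], [0, 0, 0], 0.5], [[0, 0, 0.2], [0, 0, 0], 0.5], [[0, 0, 0.2], [0, 0, 0], 0.5], [[0, 0, 0.2], [0, 0, 0], 0.5]], squeeze=30)

```text
clock: 17.23
eef_pos: [648.7, -160.6, 32.9]
eef_rot: [3.141, -0.001, 0.04]
wrist_force: [1.7, -0.0, 3.1]
finger_gap: 57.4
finger_force: 30.0
```

Emit:
apply_moves(moves=[[[-0.02, 0.001, 0], [0, 0, 0], 0.5], [[-0.04, 0.002, 0], [0, 0, 0], 0.5], [[-0.06, 0.003, 0], [0, 0, 0], 0.5], [[-0.08, 0.003, 0], [0, 0, 0], 0.5], [[-0.1, 0.003, 0], [0, 0, 0], 0.5], [[-0.12, 0.003, 0], [0, 0, 0], 0.5], [[-0.14, 0.003, 0], [0, 0, 0], 0.5], [[-0.16, 0.003, 0], [0, 0, 0], 0.5], [[-0.16, 0.003, 0], [0, 0, 0], 0.5]])

```text
clock: 17.98
eef_pos: [608.0, -163.0, 33.4]
eef_rot: [3.141, -0.002, 0.04]
wrist_force: [-1.7, -0.2, 10.8]
finger_gap: 57.4
finger_force: 30.0
```

Emit:
apply_moves(moves=[[[-0.01, 0, -0.003], [0, 0, 0], 0.5], [[-0.025, 0, -0.003], [0, 0, 0], 0.5], [[-0.04, 0, -0.003], [0, 0, 0], 0.5], [[-0.052, 0, -0.003], [0, 0, 0], 0.5], [[-0.06, 0, -0.003], [0, 0, 0], 0.5], [[-0.06, 0, -0.003], [0, 0, 0], 0.5]])

```text
clock: 18.48
eef_pos: [592.9, -163.5, 33.4]
eef_rot: [3.141, -0.001, 0.04]
wrist_force: [-1.1, 0.3, 6.8]
finger_gap: 57.3
finger_force: 30.0
```

Emit:
apply_moves(moves=[[[-0.005, 0, 0], [0, 0, 0], 0.5], [[-0.01, 0, 0], [0, 0, 0], 0.5], [[-0.013, 0, 0], [0, 0, 0], 0.5], [[-0.013, 0, 0], [0, 0, 0], 0.5]])

```text
clock: 18.82
eef_pos: [590.4, -163.5, 33.4]
eef_rot: [3.141, -0.002, 0.04]
wrist_force: [4.8, 1.0, 2.9]
finger_gap: 57.8
finger_force: 30.0
```

Emit:
apply_moves(moves=[[[-0.006, 0, 0], [0, 0, 0], 0.5], [[-0.006, 0, 0], [0, 0, 0], 0.5], [[-0.006, 0, 0], [0, 0, 0], 0.5]])

```text
clock: 19.07
eef_pos: [590.3, -163.4, 33.6]
eef_rot: [3.141, -0.005, 0.04]
wrist_force: [15.2, 1.3, -0.6]
finger_gap: 57.8
finger_force: 30.0
```

It's against the end stop with 15 N. I relax, release and rise.

Emit:
apply_moves(moves=[[[0.006, 0, 0], [0, 0, 0], 0.5], [[0.006, 0, 0], [0, 0, 0], 0.15], [[0.006, 0, 0], [0, 0, 0], 0.15], [[0.006, 0, 0], [0, 0, 0], 0.15], [[0.006, 0, 0], [0, 0, 0], 0.15], [[0.006, 0, 0], [0, 0, 0], 0.15], [[0.006, 0, -0.1], [0, 0, 0], 0.15], [[0.006, 0, -0.24], [0, 0, 0], 0.15], [[0.006, 0, -0.38], [0, 0, 0], 0.15], [[0.006, 0, -0.44], [0, 0, 0], 0.15], [[0.006, 0, -0.44], [0, 0, 0], 0.15]])

```text
clock: 19.98
eef_pos: [591.5, -164.0, 147.3]
eef_rot: [3.139, -0.006, 0.04]
wrist_force: [-0.1, 0.2, 1.1]
finger_gap: 79.9
finger_force: 0.0
```

Run:
```python
from h import *
s=manip.read_state();print(s["eef_pos"],s["wrist_force"],s["finger_gap"],s["joints"].round(3))
i=viewer.camera_info("wrist");im=viewer.camera("wrist");cv2.imwrite("pics/w12.png",im)
H=np.array([542.5,-165.5]);y=.042;c,sn=np.cos(y),np.sin(y)
W=lambda p:[H[0]+c*p[0]-sn*p[1],H[1]+sn*p[0]+c*p[1],p[2]]
def ed(a,b,n,half=3):
    p=rowprofile("w",im,i,a,b,n,half);d=np.abs(np.diff(cv2.GaussianBlur(p.reshape(-1,1),(1,3),0).ravel()));k=np.sort(np.argsort(d)[-6:]);return k,d[k].round(0)
for off in(-15,0,15):k,d=ed(W([40,off,56]),W([100,off,56]),61);print("plain end",off,k+40,d)
for x in(30,60):k,d=ed(W([x,-45,56]),W([x,45,56]),91,2);print("sides",x,k-45,d)
# dark wing blob
g=im.max(2)
u=proj(i,[W([20,82,98])])[0];print("wing px",u)
```

```text
[ 591.45102646 -164.02567256  147.29092669] [-0.07669673  0.20512704  1.13942671] 79.87354317543111 [-0.33   0.48   1.393 -0.     1.263  1.201]
plain end -15 [72 73 79 80 81 86] [24. 29. 19. 30. 22. 19.]
plain end 0 [72 73 74 79 80 86] [24. 31. 20. 21. 28. 19.]
plain end 15 [72 73 76 79 80 86] [23. 30. 19. 21. 28. 21.]
sides 30 [-29 -12 -11  28  29  30] [10. 17. 20. 20. 47. 30.]
sides 60 [-30 -29 -28  28  29  30] [22. 38. 21. 11. 22. 15.]
wing px [217.89202287 247.9713432 ]
```

The plain end measures at holder x ≈ +73 (centre about -2 mm) and the sides at ±29, so the plate is home. Next I hover over the wing.

Run:
```python
from h import *
print(delta([559,-82,140],[np.pi,0,.14]))
```

```text
(array([-0.1132, -0.3316,  0.0175]), array([ 0.0004, -0.0009, -0.0319]))
```

Emit:
apply_moves(moves=[[[-0.04, -0.12, 0], [0, 0, -0.015], 0.15], [[-0.08, -0.24, 0], [0, 0, -0.032], 0.15], [[-0.113, -0.332, 0.01], [0, 0, -0.032], 0.15], [[-0.113, -0.332, 0.017], [0, 0, -0.032], 0.15], [[-0.113, -0.332, 0.017], [0, 0, -0.032], 0.15], [[-0.113, -0.332, 0.017], [0, 0, -0.032], 0.15], [[-0.113, -0.332, 0.017], [0, 0, -0.032], 0.15]])

```text
clock: 20.62
eef_pos: [558.5, -82.5, 138.1]
eef_rot: [-3.141, 0.001, 0.139]
wrist_force: [0.9, -0.5, -0.8]
finger_gap: 79.8
finger_force: 0.0
```

Run:
```python
from h import *
s=manip.read_state();print(s["eef_pos"],s["eef_rot"])
i=viewer.camera_info("wrist");im=viewer.camera("wrist");cv2.imwrite("pics/w13.png",im)
ax=np.array([559,-82.]);y=.14;c,sn=np.cos(y),np.sin(y)
W=lambda p:[ax[0]+c*p[0]-sn*p[1],ax[1]+sn*p[0]+c*p[1],98]
for x in(-18,-10,0,10,20):
    p=rowprofile("w",im,i,W([x,-25]),W([x,25]),51,1);print("across",x,p.round(0).astype(int).tolist())
p=rowprofile("w",im,i,W([-45,0]),W([45,0]),46,2);print("along",p.round(0).astype(int).tolist())
```

```text
[558.52174309 -82.48716783 138.08536291] [-3.14135915e+00  8.91033431e-04  1.39429853e-01]
across -18 [62, 55, 51, 67, 68, 68, 66, 75, 117, 124, 123, 122, 122, 122, 123, 123, 124, 121, 69, 10, 11, 15, 13, 14, 11, 11, 11, 12, 12, 8, 6, 26, 100, 144, 140, 139, 139, 139, 139, 139, 139, 139, 140, 137, 124, 123, 123, 123, 124, 124, 124]
across -10 [56, 49, 68, 68, 67, 66, 83, 124, 123, 123, 122, 122, 122, 123, 123, 123, 124, 123, 73, 14, 12, 15, 13, 15, 13, 13, 11, 11, 9, 9, 4, 28, 103, 144, 141, 140, 139, 140, 139, 139, 139, 139, 132, 123, 124, 124, 124, 124, 124, 124, 124]
across 0 [57, 59, 59, 58, 60, 60, 61, 73, 84, 85, 95, 118, 117, 124, 130, 124, 120, 116, 50, 11, 11, 11, 15, 19, 19, 20, 20, 23, 23, 22, 16, 40, 119, 142, 139, 138, 139, 139, 139, 141, 140, 140, 139, 123, 124, 124, 124, 124, 125, 124, 125]
across 10 [62, 62, 62, 63, 63, 62, 72, 82, 81, 81, 80, 80, 82, 82, 80, 44, 37, 35, 13, 9, 14, 15, 17, 15, 20, 22, 22, 23, 25, 24, 18, 17, 45, 54, 60, 103, 130, 128, 117, 114, 113, 116, 118, 124, 124, 124, 124, 124, 125, 124, 125]
across 20 [61, 62, 62, 61, 67, 81, 78, 77, 77, 77, 77, 77, 76, 77, 77, 78, 78, 79, 19, 7, 14, 16, 20, 19, 22, 25, 24, 25, 27, 24, 14, 36, 98, 114, 112, 112, 113, 113, 113, 112, 114, 121, 125, 125, 124, 124, 124, 125, 124, 124, 125]
along [63, 63, 63, 64, 63, 64, 63, 64, 64, 45, 14, 11, 12, 12, 13, 12, 11, 12, 13, 13, 11, 17, 20, 21, 18, 20, 20, 20, 21, 22, 23, 23, 23, 23, 22, 20, 12, 5, 61, 129, 127, 80, 128, 141, 142, 142]
```

The wing is within 1 mm of centre and aligned. I descend and grip.

Emit:
apply_moves(moves=[[[0.005, -0.002, 0.1], [0, 0, 0], 0.15], [[0.005, -0.002, 0.2], [0, 0, 0], 0.15], [[0.005, -0.002, 0.25], [0, 0, 0], 0.15], [[0.005, -0.002, 0.25], [0, 0, 0], 0.6], [[0.005, -0.002, 0.25], [0, 0, 0], 0.6], [[0.005, -0.002, 0.25], [0, 0, 0], 0.6], [[0.005, -0.002, 0.25], [0, 0, 0], 0.6], [[0.005, -0.002, 0.25], [0, 0, 0], 0.6]], squeeze=20)

```text
clock: 21.33
eef_pos: [560.1, -81.2, 77.2]
eef_rot: [3.141, -0.002, 0.14]
wrist_force: [0.6, -0.5, 0.0]
finger_gap: 49.9
finger_force: 0.0
```

Run:
```python
from h import *
print(delta([560,-82,67],[np.pi,0,.14]))
```

```text
(array([-0.0011,  0.003 ,  0.041 ]), array([ 0.0002, -0.0005,  0.0001]))
```

Emit:
apply_moves(moves=[[[0, 0.003, 0.02], [0, 0, 0], 0.6], [[0, 0.003, 0.038], [0, 0, 0], 0.7], [[0, 0.003, 0.038], [0, 0, 0], 1], [[0, 0.003, 0.038], [0, 0, 0], 1], [[0, 0.003, 0.038], [0, 0, 0], 1], [[0, 0.003, 0.038], [0, 0, 0], 1], [[0, 0.003, 0.038], [0, 0, 0], 1], [[0, 0.003, 0.038], [0, 0, 0], 1], [[0, 0.003, 0.038], [0, 0, 0], 1], [[0, 0.003, 0.038], [0, 0, 0], 1]])

```text
clock: 22.17
eef_pos: [560.0, -82.8, 66.8]
eef_rot: [3.14, -0.0, 0.14]
wrist_force: [1.6, -7.6, -3.5]
finger_gap: 14.3
finger_force: 20.0
```

Gripped. I make the quarter turn counter-clockwise.

Emit:
apply_moves(moves=[[[0, 0.003, 0], [0, 0, -0.03], 1], [[0, 0.003, 0], [0, 0, -0.06], 1], [[0, 0.003, 0], [0, 0, -0.09], 1], [[0, 0.003, 0], [0, 0, -0.12], 1], [[0, 0.003, 0], [0, 0, -0.15], 1], [[0, 0.003, 0], [0, 0, -0.18], 1], [[0, 0.003, 0], [0, 0, -0.21], 1], [[0, 0.003, 0], [0, 0, -0.24], 1], [[0, 0.003, 0], [0, 0, -0.24], 1]])

```text
clock: 22.92
eef_pos: [559.9, -82.7, 66.8]
eef_rot: [3.141, 0.0, 0.899]
wrist_force: [0.9, -1.6, -2.6]
finger_gap: 14.2
finger_force: 20.0
```

Forces are small. I continue to the stop (remaining 0.71 rad ≈ 0.227).

Emit:
apply_moves(moves=[[[0, 0, 0], [0, 0, -0.03], 1], [[0, 0, 0], [0, 0, -0.06], 1], [[0, 0, 0], [0, 0, -0.09], 1], [[0, 0, 0], [0, 0, -0.12], 1], [[0, 0, 0], [0, 0, -0.15], 1], [[0, 0, 0], [0, 0, -0.18], 1], [[0, 0, 0], [0, 0, -0.205], 1], [[0, 0, 0], [0, 0, -0.222], 1], [[0, 0, 0], [0, 0, -0.222], 1], [[0, 0, 0], [0, 0, -0.222], 1]])

```text
clock: 23.75
eef_pos: [559.8, -82.7, 66.7]
eef_rot: [-3.141, 0.0, 1.588]
wrist_force: [-1.3, -2.0, -0.8]
finger_gap: 14.0
finger_force: 20.0
```

Run:
```python
from h import *
s=manip.read_state();print(s["eef_rot"],s["wrist_force"],s["moment"])
```

```text
[-3.14135939e+00  1.92509276e-04  1.58787191e+00] [-1.34189416 -1.95956475 -0.81526378] [-0.49692452  0.10457076  0.03536156]
```

Emit:
apply_moves(moves=[[[0, 0, 0], [0, 0, -0.008], 1], [[0, 0, 0], [0, 0, -0.013], 1], [[0, 0, 0], [0, 0, -0.013], 1], [[0, 0, 0], [0, 0, -0.013], 1]])

```text
clock: 24.08
eef_pos: [559.8, -82.6, 66.8]
eef_rot: [-3.141, 0.0, 1.63]
wrist_force: [-1.8, -3.1, -0.2]
finger_gap: 14.1
finger_force: 20.0
```

Run:
```python
from h import *
s=manip.read_state();print(s["eef_rot"],s["wrist_force"],s["moment"])
```

```text
[-3.14141550e+00  5.35209541e-05  1.63044109e+00] [-1.80710286 -3.05823167 -0.19546891] [-0.67123853  0.20499301 -0.30226593]
```

The moment jumped to 0.3 N m, so it's at the stop. I release and rise, then verify numerically.

Emit:
apply_moves(moves=[[[0, 0, 0], [0, 0, -0.01], 1], [[0, 0, 0], [0, 0, -0.01], 0.5], [[0, 0, 0], [0, 0, -0.01], 0.5], [[0, 0, 0], [0, 0, -0.01], 0.5], [[0, 0, 0], [0, 0, -0.01], 0.5], [[0, 0, -0.1], [0, 0, -0.01], 0.5], [[0, 0, -0.24], [0, 0, -0.01], 0.5], [[0, 0, -0.38], [0, 0, -0.01], 0.5], [[0, 0, -0.5], [0, 0, -0.01], 0.5], [[0, 0, -0.5], [0, 0, -0.01], 0.5], [[0, 0, -0.5], [0, 0, -0.01], 0.5]])

```text
clock: 25.0
eef_pos: [560.5, -82.5, 193.2]
eef_rot: [3.139, 0.001, 1.664]
wrist_force: [0.0, 0.0, -0.8]
finger_gap: 47.0
finger_force: 0.0
```

Run:
```python
from h import *
s=manip.read_state();print(s["eef_pos"],s["eef_rot"],s["wrist_force"],s["finger_gap"])
i=viewer.camera_info("wrist");im=viewer.camera("wrist");cv2.imwrite("pics/w14.png",im)
ax=np.array([559.5,-82.]);y=.042+1.571;c,sn=np.cos(y),np.sin(y)
W=lambda p:[ax[0]+c*p[0]-sn*p[1],ax[1]+sn*p[0]+c*p[1],98]
for x in(-20,-10,10,20):
    p=rowprofile("w",im,i,W([x,-25]),W([x,25]),51,1);k=np.where(p<45)[0];print("wing across",x,k.min()-25,k.max()-25,len(k))
H=np.array([542.5,-165.5]);y=.042;c,sn=np.cos(y),np.sin(y)
V=lambda p:[H[0]+c*p[0]-sn*p[1],H[1]+sn*p[0]+c*p[1],p[2]]
for off in(-15,0,15):
    p=rowprofile("w",im,i,V([55,off,56]),V([95,off,56]),41,3);d=np.abs(np.diff(p));k=np.sort(np.argsort(d)[-5:]);print("plain end",off,k+55,d[k].round(0))
for z,off in((66.5,0),(66.5,20)):
    p=rowprofile("w",im,i,V([0,off,z]),V([45,off,z]),46,2);print("arm",p.round(0).astype(int).tolist())
```

```text
[560.46253757 -82.54376042 193.16507032] [3.13853622e+00 8.29071053e-04 1.66356858e+00] [ 0.03192865  0.02654947 -0.81035154] 47.004478699781394
wing across -20 -5 8 14
wing across -10 -5 8 14
wing across 10 -6 9 16
wing across 20 -5 7 13
plain end -15 [72 76 77 78 94] [29. 22. 47. 40. 16.]
plain end 0 [71 72 73 88 89] [42. 58. 32. 21. 20.]
plain end 15 [66 67 68 80 81] [64. 61. 29. 19. 23.]
arm [164, 164, 164, 164, 164, 164, 164, 164, 165, 166, 159, 125, 80, 59, 64, 67, 67, 68, 68, 68, 66, 65, 68, 67, 66, 67, 64, 63, 70, 84, 87, 104, 108, 108, 108, 107, 107, 107, 107, 105, 108, 144, 162, 165, 164, 164]
arm [163, 163, 163, 163, 163, 163, 163, 163, 163, 164, 166, 161, 100, 66, 62, 67, 69, 69, 69, 67, 66, 66, 68, 67, 67, 67, 63, 68, 102, 146, 149, 158, 162, 163, 163, 163, 163, 163, 163, 163, 162, 163, 162, 163, 163, 163]
```

The clamp reads locked, with the arm at holder x 12–28. One more numeric check of the plate's outline, since shadows blur the plain-end reading.

Run:
```python
from h import *
i=viewer.camera_info("wrist");im=viewer.camera("wrist")
hsv=cv2.cvtColor(im,cv2.COLOR_BGR2HSV);sat=cv2.merge([hsv[...,1]]*3)
H=np.array([542.5,-165.5]);y=.042;c,sn=np.cos(y),np.sin(y)
V=lambda p:[H[0]+c*p[0]-sn*p[1],H[1]+sn*p[0]+c*p[1],p[2]]
for off in(-24,-15,0,15,24): print(off,rowprofile("w",sat,i,V([55,off,56]),V([85,off,56]),31,1).astype(int).tolist())
for x in(40,50,60): 
    p=rowprofile("w",im,i,V([x,-40,56]),V([x,40,56]),81,1);d=np.abs(np.diff(p));k=np.sort(np.argsort(d)[-6:]);print("sides",x,k-40,d[k].round(0))
```

```text
-24 [2, 2, 3, 2, 2, 2, 2, 2, 2, 2, 3, 3, 2, 2, 1, 1, 3, 17, 48, 81, 83, 81, 80, 81, 86, 93, 96, 115, 90, 67, 48]
-15 [3, 4, 4, 4, 3, 3, 3, 3, 2, 2, 2, 3, 3, 3, 2, 2, 2, 5, 59, 85, 86, 89, 93, 92, 89, 113, 94, 70, 60, 62, 40]
0 [2, 2, 3, 3, 3, 3, 4, 4, 3, 2, 2, 4, 3, 2, 2, 2, 4, 12, 39, 74, 73, 55, 44, 39, 38, 58, 29, 59, 37, 35, 45]
15 [3, 3, 3, 3, 3, 3, 3, 3, 2, 2, 2, 4, 23, 82, 91, 59, 49, 63, 27, 36, 122, 84, 51, 40, 31, 17, 6, 8, 5, 7, 7]
24 [4, 3, 2, 3, 3, 2, 2, 3, 3, 3, 3, 5, 21, 42, 58, 68, 57, 64, 34, 32, 30, 22, 5, 6, 6, 6, 7, 6, 5, 5, 6]
sides 40 [ 6 29 30 31 32 38] [21. 19. 25. 25. 20. 21.]
sides 50 [-38 -33  30  32  37  38] [24. 20. 32. 22. 27. 20.]
sides 60 [-29 -28  29  30  31  38] [25. 24. 20. 26. 23. 22.]
```

The plain end sits at +73 mm across the visible width, with sides at -29 and +30. The +y part is hidden behind a finger. Plate home, clamp locked, arm clear: I hand it in.

```bash
python3 -c "
from cell import manip
print(manip.sign_off())"
```

```text
the job is handed in; nothing more can be done
None
```

I handed the job in at about 25 s of the 72 s limit. By my measurements the top plate is home under the bridge, about 2 mm past the seat against its end stop, and the clamp is at its locked stop with its arm across the plate. I did not re-measure the two lower plates, and the sign-off returned no verdict.

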